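Push the spacer home in the seam of a drum hoop

ROBOT

A 6-joint arm with a two-finger parallel gripper is mounted at the origin on the work surface. World frame = base frame: x ahead of the robot, y to its left, z up, the work surface at z = 0. Lengths are in m, angles in rad, forces in N, time in s.
With the tool pointing down it reaches from about 0.3 to 0.875 m from the base axis. Payload 6.4 kg.
Tool frame: the origin (TCP) lies midway between the tips of the shut fingers; the grasp point (between the pads) lies 19 mm behind it; z points along the fingers, y is the line along which they close (so a half turn about z gives the same grasp; the last joint's range is limited). The gripper opens to 88 mm and grips with 3 to 60 N. Pads are 18 mm wide; open, the fingers measure 123 mm over their backs; the gripper's body (75 mm by 187 mm) begins 45 mm behind the grasp point.
Start: joints at [-1.399, 0.181, 1.607, -0, 1.354, -0.206], TCP at [0.212, -0.534, 0.239] pointing down, gripper open.
Joint ranges: [-2.99, 2.99], [-0.89, 2.07], [0.3, 2.58], [-1.14, 4.28], [0, 2.63], [-3.12, 3.12]. Speed limits (rad/s): [2.57, 2.57, 3.01, 3.14, 3.14, 3.14].

INTERFACE

Orientations are given as a unit quaternion [w, x, y, z].
In Python, from workcell import get_state, get_image, camera_model, finish_job gives the robot as it stands. The module is installed in compiled form; this text tells all that it offers.
- The arm moves only by the tool move_arm, never from a script. Its argument "moves" is a list of rows, each a list of 3 entries, a list of its own where there are three numbers: the finger opening in cm, from 0 to 8.81, then the shift along the tool's x, y, z in cm, then the turn about the tool's z in degrees. A call has 1 to 20 rows; each row shifts and turns the commanded pose from where the row before left it, along the tool's axes as they then stand; what a row does not reach is not made up. A row lasts 1/12 s, in which the tool goes at most 41.7 mm and 7.16 degrees, less where a joint would pass 70% of its speed; a pose out of reach is approached as far as the arm can. A call with a gripper value outside its range is refused whole. The fingers move at their own pace and stop on an object; "grip_force" is the grip in N (left out, the last holds). Time passes only in rows, so rows that do not move let the fingers close. It gives the time, the measured TCP pose, the force, the opening and the grip force at its end, in the units of the state.
- get_state(): the state, without advancing time (a new reading comes with each control period).
- get_image(name): name is "side" or "top" or "wrist"; returns the picture (420x560x3 uint8, blue, green, red); there is no depth.
- camera_model(name): a dict with "K" (3x3 intrinsics, pixels), "cam_to_world" (4x4, takes a point from camera to world coordinates). Camera axes: x right, y down, z forward; pixel columns grow to the right and rows downward; lengths in m; the calibration is good to about 2 mm. A picture is of the moment at which its call begins: read the wrist's pose just before it. camera_model takes no time and is no camera call; for the wrist camera it gives the pose at the moment of the call.
- finish_job(): hands the job in; it is judged then, once.
The state is a dict: "time_s": time; "joint_pos": joint angles; "qd": joint speeds; "effort": joint torques, N m; "ee_pos": TCP position; "eef_rot": TCP orientation; "ft_force": force on the tool from outside, world axes, zero at the start; "torque": the same for the moment, N m; "width": finger opening in m; "gripper_force": force on a finger pad.
Only numpy, scipy, OpenCV 4.12 (cv2) and the standard library are available. Lean on these libraries where they do the work, as an engineer would, in place of code of your own. Each camera call takes 0.05 s, during which the arm holds its last target. There are 200 camera calls.

TASK

Stand the dark walnut spacer on edge on the gluing jig and push it lengthwise into the narrow gap in the drum hoop's seam, under the steel strap, until it is fully home against the metal end stop; then let go of it. Press it home gently, and leave the red and blue spacers and the glue bottle where they are.

Things in the scene. Friction and masses are not known exactly. Their poses are not given: they have to be found in the camera images.
- spacer: Walnut (dark brown) spacer (all in mm): bar 80 long (x), 14 thick (y), 44 high (z), both ends fully rounded seen from above (radius 7), alike either way round. Loose, 40 to 85 g, stands upright on edge on the bench in one of three places shared with the red and blue spacers, about 40 clear at its sides. Origin: centre of its underside. Home: its middle is at x = 34, y = gap's middle, z = 10 of the jig.
- jig: Fixed gluing jig (all in mm): grey board, top at z = 10; a 100 wide apron reaches 85 towards the robot from the gap's mouth, a round part (radius 175, centre x = 182) carries the split light-wood drum hoop (fixed, radius 150, top at z = 58, seam on the robot's side). Origin: on the bench under the gap's mouth, on the jig's centreline; x points into the gap, away from the robot; z up.
- mouth (a point): Jig point x = y = 0, z = 10 mm, on the board. Here, at the hoop's seam, is the mouth of a 15.5 mm wide gap along the jig's x between two fixed light-wood cheeks (x 0 to 74, 32 wide each, top z = 58), its upright lips rounded with radius 6. The gap's middle is off this centreline by up to 5 mm to either side (y), each time anew and not reported: find it by touch or camera.
- stop_face (a point): Point on the face of the aluminium end stop that closes the gap's far end, at x = 74, y = 0, z = 10 mm of the jig. A steel strap lies across the cheeks from x = 51 to 71, underside at z = 58, so the spacer goes in from the mouth. Light friction only. Once home its rear end stands 6 out of the mouth: fingers must let go part-way and push its rear end from behind.
- spacer_thin: Red spacer, 80 x 10 x 44 mm, stands on edge; leave alone. Origin: centre of its underside, x along its length.
- spacer_thick: Blue spacer, 80 x 22 x 44 mm, stands on edge; leave alone. Origin: centre of its underside, x along its length.
- glue: White glue bottle with an orange cap, 60 mm across, 170 mm high. Origin: centre of its underside. Leave alone.
Things that resemble listed ones, but are neither listed nor needed, are in the scene too. There is more than one size of the spacer; the one meant has the size given above.

How it is judged:
By the outcome, as a careful person would: the job done as asked, in the order asked, and still so for the second after the job is handed in, with the robot touching nothing.
It also fails if it takes over 58 s, if anything falls off the work surface, if the arm or the gripper's body presses on something with over 40 N, if the wrist force passes 120 N, or if a joint passes its speed limit or range.

## Working session

There is one attempt and no reset: what is moved stays moved. The work goes in short steps, Python scripts to look and compute and a tool call to move; the robot and the scene stay as the last step left them, time stands still between calls to the robot, and variables do not carry over. Pictures are saved under pics/ and viewed, at most 10 in all, crops included, and the job is handed in when it is done.

Besides the shell and the picture viewer there is one more tool, called after "Call:" as name(argument=value, ...) on one line, values as JSON. move_arm: Moves the arm, as the interface text tells. Its arguments: {"type":"object","properties":{"moves":{"type":"array"},"grip_force":{"type":"number"}},"required":["moves"]}

```bash
mkdir -p pics; cat > h.py <<'E'
import numpy as np, cv2
from workcell import *
def proj(name,P,M=None):
    m=M or camera_model(name); T=np.linalg.inv(m["cam_to_world"]); P=np.atleast_2d(P)
    c=P@T[:3,:3].T+T[:3,3]; u=c@np.array(m["K"]).T; return u[:,:2]/u[:,2:]
def back(name,uv,z,M=None):
    m=M or camera_model(name); T=np.array(m["cam_to_world"]); uv=np.atleast_2d(uv)
    d=np.c_[uv,np.ones(len(uv))]@np.linalg.inv(m["K"]).T@T[:3,:3].T
    return T[:3,3]+d*((z-T[2,3])/d[:,2])[:,None]
E
python3 - <<'E'
from h import *
s=get_state();print(s)
for n in("top","side"):
    print(n,np.round(camera_model(n)["cam_to_world"],3).tolist(),np.round(camera_model(n)["K"],1).tolist()); cv2.imwrite(f"pics/{n}0.png",get_image(n))
E
```

```text
{'time_s': 0.0, 'joint_pos': array([-1.39931303e+00,  1.81511088e-01,  1.60799605e+00, -2.48667444e-05,
        1.35379669e+00, -2.06309057e-01]), 'qd': array([ 2.01663803e-04, -2.69032132e-04, -4.52509251e-04,  1.70526706e-05,
       -1.66214958e-03, -4.38257764e-04]), 'effort': array([-3.33330745e-04, -4.33867764e+01, -3.41846502e+01,  7.02947122e-02,
        3.87466606e-02, -1.46681600e-04]), 'ee_pos': array([ 0.21201136, -0.53391424,  0.23783276]), 'eef_rot': array([-8.55669777e-04,  9.82211240e-01,  1.87777390e-01,  2.75985471e-06]), 'ft_force': array([-0.48024722, -0.66516655,  0.05413043]), 'torque': array([-0.03312231,  0.00959633, -0.00180198]), 'gripper_force': 0.0, 'width': 0.08824904707024626}
top [[-0.027, -0.997, 0.072, 0.462], [-1.0, 0.027, -0.0, -0.017], [-0.002, -0.072, -0.997, 1.126], [0.0, 0.0, 0.0, 1.0]] [[396.9, 0.0, 279.0], [0.0, 396.9, 208.2], [0.0, 0.0, 1.0]]
side [[0.998, -0.015, 0.061, 0.5], [-0.06, -0.547, 0.835, -0.901], [0.021, -0.837, -0.547, 0.642], [0.0, 0.0, 0.0, 1.0]] [[476.9, 0.0, 285.5], [0.0, 476.9, 209.6], [0.0, 0.0, 1.0]]
```

View pics/top0.png

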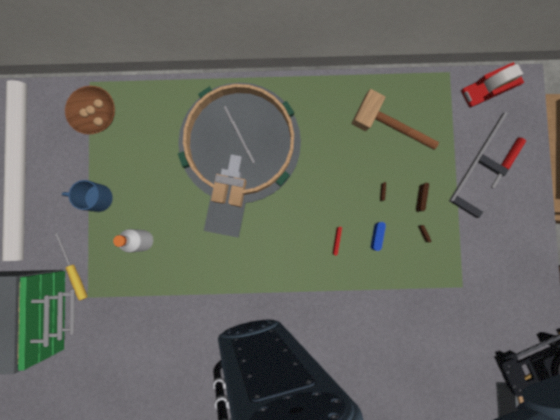

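View pics/side0.png

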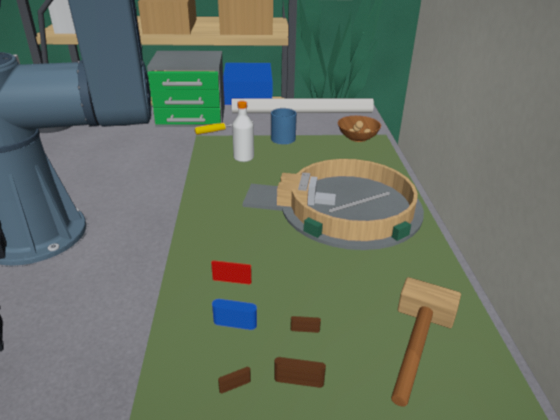

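The top picture shows three brown bars, at (383,191), (423,197) and (425,233). Red is at (337,240), blue at (378,236), the seam near (228,190), and the glue at (133,241). Next I'll measure the sizes on an enlarged crop.

```bash
python3 - <<'E'
from h import *
a=cv2.imread("pics/top0.png"); b=cv2.imread("pics/side0.png")
A=cv2.resize(a[165:260,320:450],None,fx=6,fy=6,interpolation=cv2.INTER_CUBIC)
cv2.imwrite("pics/c1.png",A[:, :780])
c=cv2.resize(a[145:245,180:310],None,fx=6,fy=6,interpolation=cv2.INTER_CUBIC); cv2.imwrite("pics/c2.png",c)
def top(lbl,pts,z):
    P=back("top",pts,z)[:,:2]*1e3; print(lbl,P.round().tolist())
top("centres z44",[(383,191),(423,197),(425,233),(337,240),(378,236)],.044)
E
```

```text
centres z44 [[580.0, -304.0], [561.0, -412.0], [462.0, -413.0], [450.0, -173.0], [457.0, -285.0]]
```

View pics/c1.png

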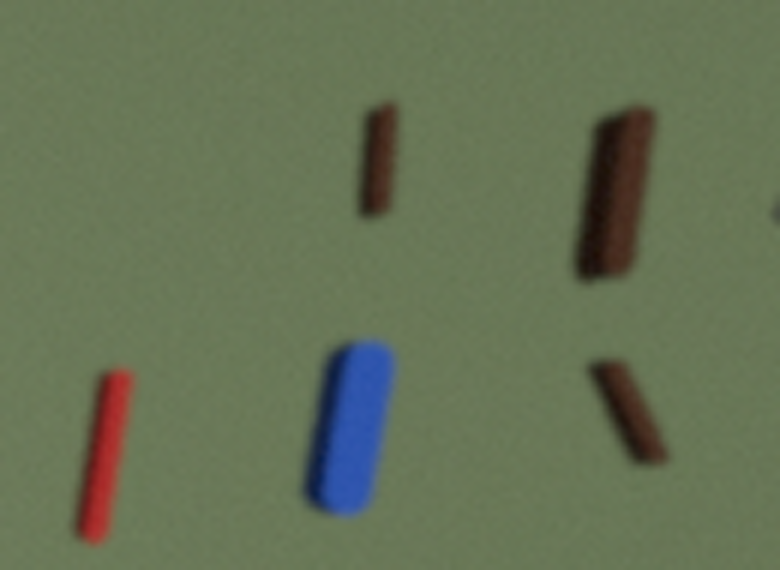

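View pics/c2.png

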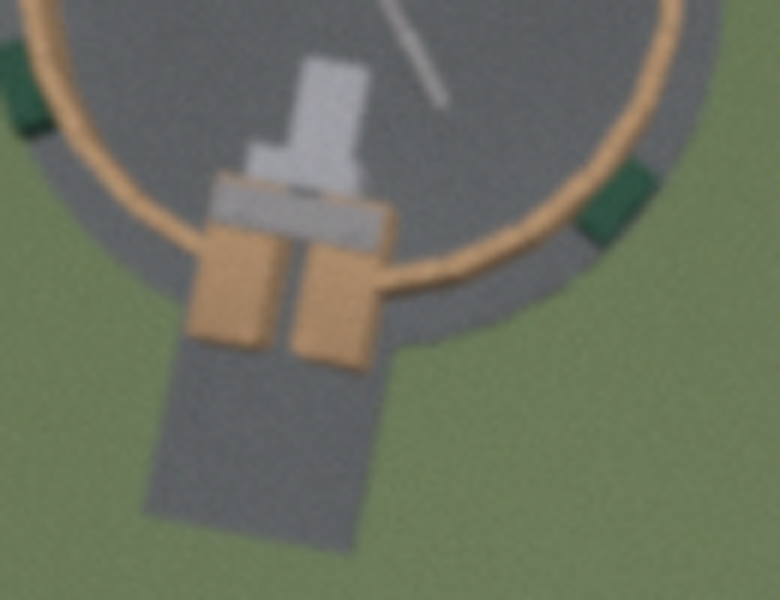

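The large bar, crop (617,192), measures about 29 px ≈ 80 mm long, so it is the spacer. The other two brown bars are about 50 mm decoys. The jig's apron corners are at crop (145,513) and (353,552), and the gap mouth is near (285,345).

```bash
python3 - <<'E'
from h import *
from scipy.spatial.transform import Rotation as R
f1=lambda p:(np.array(p)+.5)/6-.5+[320,165]; f2=lambda p:(np.array(p)+.5)/6-.5+[180,145]
P=back("top",f1([(652,115),(630,270),(640,108),(608,278)]),.044)[:,:2]; print("bar edge",P.round(4).tolist())
d=P[0]-P[1]; print(np.degrees(np.arctan2(d[1],d[0])))
A=back("top",f2([(145,513),(353,552)]),.010)[:,:2]; 
C=back("top",f2([(187,333),(368,368)]),.058)[:,:2]
G=back("top",f2([(277,345),(296,353),(290,240),(305,240)]),.058)[:,:2]
for X in(A,C):
    d=X[0]-X[1]; print(X.round(4).tolist(),np.linalg.norm(d),X.mean(0),np.degrees(np.arctan2(-d[0],d[1])))
print(G.round(4).tolist())
s=get_state(); r=R.from_quat(np.roll(s["eef_rot"],-1)); T=np.array(camera_model("wrist")["cam_to_world"])
print("tool axes\n",r.as_matrix().round(3),"\ncam in tool",r.inv().apply(T[:3,3]-s["ee_pos"]).round(4),"\n",(r.inv().as_matrix()@T[:3,:3]).round(3),np.round(camera_model("wrist")["K"]).tolist())
E
```

```text
bar edge [[0.5966, -0.4288], [0.5259, -0.415], [0.6, -0.4235], [0.5226, -0.4048]]
-11.093059447912934
[[0.4872, 0.1953], [0.4663, 0.0983]] 0.0991986856930975 [0.47676094 0.14678144] -12.133225284687132
[[0.5666, 0.1661], [0.5485, 0.0849]] 0.08316354939795916 [0.55753809 0.12554112] -12.523109485629709
[[0.56, 0.1257], [0.5562, 0.1172], [0.6075, 0.119], [0.6073, 0.1122]]
tool axes
 [[ 0.929  0.369 -0.   ]
 [ 0.369 -0.929  0.002]
 [ 0.    -0.002 -1.   ]] 
cam in tool [ 0.0728 -0.0004 -0.1466] 
 [[ 0.002 -0.959 -0.283]
 [ 1.     0.002 -0.   ]
 [ 0.001 -0.283  0.959]] [[324.0, 0.0, 275.0], [0.0, 324.0, 205.0], [0.0, 0.0, 1.0]]
```

Call:
move_arm(moves=[[3.6,[4.0,0.17,0],0],[3.6,[4.0,0.17,0],0],[3.6,[4.0,0.17,0],0],[3.6,[4.0,0.17,0],0],[3.6,[4.0,0.17,0],0],[3.6,[4.0,0.17,0],0],[3.6,[4.0,0.17,0],0],[3.6,[4.0,0.17,0],0],[3.6,[4.0,0.17,0],0],[3.6,[0,0,1.4],6.8],[3.6,[0,0,1.4],6.8],[3.6,[0,0,1.4],6.8],[3.6,[0,0,1.4],6.8],[3.6,[0,0,1.4],6.8],[3.6,[0,0,0],0],[3.6,[0,0,0],0]], grip_force=15)

```text
time_s: 1.43
ee_pos: [0.5518, -0.4152, 0.1673]
eef_rot: [-0.001, 0.994, -0.106, -0.001]
ft_force: [-0.7, -0.2, 1.0]
width: 0.0361
gripper_force: 0.0
```

```bash
cat >> h.py <<'E'
from scipy.spatial.transform import Rotation as R
def tool():
    s=get_state(); return s,R.from_quat(np.roll(s["eef_rot"],-1))
E
python3 - <<'E'
from h import *
s,r=tool(); print(s["time_s"],s["ee_pos"],r.as_matrix()[:,0],s["width"])
im=get_image("wrist"); cv2.imwrite("pics/w1.png",im)
# brown: red > blue notably, dark
b,g,rr=[im[...,i].astype(int) for i in range(3)]
m=((rr>b+15)&(rr>g+12)&(rr<140)).astype(np.uint8)
n,l,st,c=cv2.connectedComponentsWithStats(m); 
for i in range(1,n):
    if st[i,4]>200: print(st[i],c[i].round(1))
E
```

```text
1.4333 [ 0.55176149 -0.41523023  0.16733494] [ 0.97760104 -0.21045221 -0.00246398] 0.03606161597686617
[526   0  30  30 343] [538.3  11. ]
[ 267  133   16   95 1421] [274.7 180.3]
[ 144  151   29   61 1116] [158.3 180. ]
[284 247  32  51 679] [298.5 271.1]
[166 292  17  65 422] [172.4 321.6]
[369 292  19  65 451] [379.7 321.9]
[ 119  371  390   15 3249] [346.5 379.8]
```

View pics/w1.png

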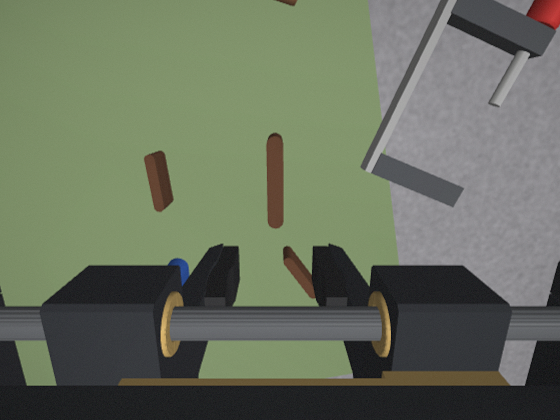

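The wrist picture shows the spacer with rounded ends at columns 267–283 and rows 133–228, nearly in line with the tool's x. The decoy bars are at (158,180) and (298,271).

```bash
python3 - <<'E'
from h import *
s,r=tool(); im=cv2.imread("pics/w1.png"); 
b,g,rr=[im[...,i].astype(int) for i in range(3)]
m=((rr>b+15)&(rr>g+12)&(rr<140)).astype(np.uint8)
n,l,st,c=cv2.connectedComponentsWithStats(m)
i=l[180,275]; ys,xs=np.nonzero(l==i)
print([ (y,xs[ys==y].min(),xs[ys==y].max()) for y in range(133,229,12)])
q=cv2.findContours((l==i).astype(np.uint8),0,1)[0][0][:,0].astype(float)
P=back("wrist",q,.044)[:,:2]; rc=cv2.minAreaRect((P*1e3).astype(np.float32)); print(rc)
c=np.array(rc[0])/1e3; d=np.r_[c,s["ee_pos"][2]]-s["ee_pos"]; print("in tool",r.inv().apply(d).round(4))
E
```

```text
[(133, np.int64(275), np.int64(275)), (145, np.int64(267), np.int64(282)), (157, np.int64(267), np.int64(282)), (169, np.int64(267), np.int64(282)), (181, np.int64(267), np.int64(282)), (193, np.int64(267), np.int64(282)), (205, np.int64(268), np.int64(282)), (217, np.int64(268), np.int64(282))]
((565.134765625, -417.46124267578125), (12.958478927612305, 81.84837341308594), 78.285888671875)
in tool [ 0.0129 -0.0011 -0.    ]
```

Call:
move_arm(moves=[[3.6,[-0.8,-0.1,3.9],0],[3.6,[0,0,3.9],0],[3.6,[0,0,3.9],0],[3.6,[0,0,3.0],0],[3.6,[0,0,1.0],0],[3.6,[0,0,0],0],[1.0,[0,0,0],0],[1.0,[0,0,0],0],[1.0,[0,0,0],0],[1.0,[0,0,0],0],[1.0,[0,0,0],0],[1.0,[0,0,0],0],[1.0,[0,0,0],0]], grip_force=20)

```text
time_s: 2.57
ee_pos: [0.5462, -0.4147, 0.0147]
eef_rot: [0.001, 0.994, -0.107, 0.002]
ft_force: [0.2, 0.4, 7.7]
width: 0.0136
gripper_force: 20.0
```

Call:
move_arm(moves=[[1.0,[0,0,-2.5],0],[1.0,[0,0,-4],0],[1.0,[0,0,-4],0],[1.0,[-1.3,-3.81,0],0],[1.0,[-1.3,-3.81,0],0],[1.0,[-1.3,-3.81,0],0],[1.0,[-1.3,-3.81,0],0],[1.0,[-1.3,-3.81,0],0],[1.0,[-1.3,-3.81,0],0],[1.0,[-1.3,-3.81,0],0],[1.0,[-1.3,-3.81,0],0],[1.0,[-1.3,-3.81,0],0],[1.0,[-1.3,-3.81,0],0],[1.0,[-1.3,-3.81,0],0],[1.0,[-1.3,-3.81,0],0],[1.0,[-1.3,-3.81,0],0],[1.0,[-1.3,-3.81,0],0],[1.0,[0,0,0],0],[1.0,[0,0,0],0],[1.0,[0,0,0],0]])

```text
time_s: 4.23
ee_pos: [0.4814, 0.1467, 0.1173]
eef_rot: [0.0, 0.994, -0.107, 0.001]
ft_force: [-0.5, -0.4, -1.3]
width: 0.0136
gripper_force: 20.0
```

```bash
python3 - <<'E'
from h import *
s,r=tool(); print(s["time_s"],s["ee_pos"],r.as_matrix()[:,0],r.as_matrix()[:,2],s["width"],s["ft_force"])
cv2.imwrite("pics/w2.png",get_image("wrist"))
E
```

```text
4.2333 [0.48136501 0.14668701 0.11727379] [ 0.97712021 -0.2126848   0.0011236 ] [ 1.06611670e-03 -3.84978596e-04 -9.99999358e-01] 0.013620946536451536 [-0.52686615 -0.37121439 -1.31115198]
```

View pics/w2.png

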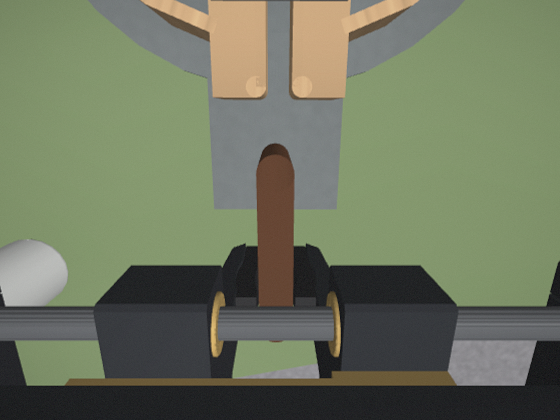

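The wrist picture shows the spacer held along the tool's x, at columns 257–294 with its tip at row 145. The gap lies between the cheeks at columns of about 268 and 292, rows 0–95, and the apron's near edge is at row 209.

```bash
python3 - <<'E'
from h import *
s,r=tool(); im=cv2.imread("pics/w2.png")
print(im[50,262:298].tolist())
M=camera_model("wrist")
def rel(uv,z):
    P=back("wrist",uv,z,M); P[:,2]=s["ee_pos"][2]; return (r.inv().apply(P-s["ee_pos"])*1e3).round(1)
sat=cv2.cvtColor(im,cv2.COLOR_BGR2HSV)[...,1].astype(float)
def edges(row,lo,hi,ch=im[...,2].astype(float)):
    g=np.gradient(ch[row]); a=lo+np.argmin(g[lo:280]); b=280+np.argmax(g[280:hi]); return a,b
for row in (10,30,50,70): 
    a,b=edges(row,255,305); q=rel([(a,row),(b,row)],.058); print(row,a,b,q[:,:2].tolist(),q[:,1].mean())
print("outer cheeks, apron sides:")
for row in(50,70):
    print(rel([(212,row),(347,row)],.058)[:,:2].tolist())
print("front of cheeks",rel([(235,97.5),(320,97.5)],.058)[:,:2].tolist(),"apron",rel([(214,209),(338,209)],.01)[:,:2].tolist())
# spacer
zt=s["ee_pos"][2]-.0147+.044
for row in(190,220,250):
    g=np.gradient(im[row].astype(float).sum(1)); print(row, im[row,250:302,2].tolist() if row==190 else "", rel([(257,row),(294,row)],zt)[:,:2].tolist())
print(rel([(275,172)],zt),rel([(275,144)],zt-.044))
E
```

```text
[[129, 169, 203], [129, 168, 203], [131, 171, 206], [124, 163, 196], [99, 130, 155], [116, 133, 149], [128, 125, 120], [131, 130, 125], [131, 129, 124], [129, 129, 124], [131, 130, 124], [132, 131, 126], [130, 131, 125], [128, 127, 122], [132, 130, 126], [130, 129, 124], [129, 129, 124], [130, 129, 121], [130, 129, 124], [133, 132, 128], [132, 130, 125], [132, 132, 126], [129, 129, 123], [129, 129, 123], [130, 129, 124], [133, 132, 126], [127, 128, 123], [91, 104, 112], [64, 86, 102], [64, 85, 101], [93, 123, 148], [132, 172, 207], [130, 170, 204], [127, 167, 201], [127, 167, 201], [128, 167, 202]]
10 265 292 [[126.0, -6.3], [126.1, 8.9]] 1.3000000000000003
30 265 292 [[115.9, -6.4], [116.0, 9.0]] 1.2999999999999998
50 265 292 [[105.5, -6.4], [105.5, 9.2]] 1.3999999999999995
70 265 292 [[94.7, -6.5], [94.8, 9.4]] 1.4500000000000002
outer cheeks, apron sides:
[[105.4, -37.2], [105.6, 41.1]]
[[94.7, -37.7], [94.8, 41.8]]
front of cheeks [[79.3, -24.7], [79.4, 26.5]] apron [[-5.8, -50.4], [-5.6, 51.0]]
190 [127, 126, 126, 127, 125, 123, 114, 100, 101, 100, 102, 103, 101, 103, 103, 102, 100, 102, 103, 104, 101, 101, 103, 102, 104, 99, 101, 100, 101, 100, 99, 103, 99, 100, 104, 103, 104, 102, 103, 103, 103, 100, 102, 104, 117, 128, 127, 126, 124, 124, 127, 126] [[43.7, -7.2], [43.7, 6.6]]
220  [[31.9, -7.3], [31.9, 6.8]]
250  [[19.4, -7.5], [19.4, 7.0]]
[[50.5 -0.5  0. ]] [[56.2 -0.5  0. ]]
```

```bash
python3 - <<'E'
from h import *
s,r=tool(); im=cv2.imread("pics/w2.png").astype(float); M=camera_model("wrist")
print(im[135:190,273:278].mean(1).round().astype(int).tolist())
print(im[325:350,273:278].mean(1).round().astype(int)[:,2].tolist())
for row in range(180,300,10):
    p=im[row-2:row+3,:,2].mean(0); i=p[240:312]; bg=p[245:252].mean(); lo=p[265:285].mean()
    t=(bg+lo)/2; L=next(x for x in range(275,235,-1) if p[x]>t); L=L+(p[L]-t)/(p[L]-p[L+1]); Rr=next(x for x in range(275,315) if p[x]>t); Rr=Rr-(p[Rr]-t)/(p[Rr]-p[Rr-1])
    print(row,round(L,2),round(Rr,2),round(Rr-L,2), "depth mm",round(14*324/(Rr-L)))
print([ (row,(camera_model("wrist")["cam_to_world"])[2,3]) for row in [0]])
c=get_image("side"); uv=proj("side",s["ee_pos"])[0]; print(uv); x,y=uv.astype(int)
cv2.imwrite("pics/s2.png",cv2.resize(c[y-60:y+50,max(x-60,0):x+80],None,fx=5,fy=5,interpolation=cv2.INTER_CUBIC))
E
```

```text
[[131, 130, 125], [132, 131, 125], [131, 131, 125], [131, 131, 125], [132, 131, 126], [131, 130, 125], [132, 131, 126], [127, 127, 122], [87, 89, 92], [28, 39, 58], [31, 43, 61], [32, 43, 62], [34, 44, 62], [34, 44, 62], [34, 44, 62], [33, 45, 62], [33, 43, 61], [33, 43, 60], [31, 41, 59], [39, 53, 75], [49, 66, 95], [52, 70, 102], [52, 70, 101], [52, 69, 101], [52, 69, 101], [51, 69, 101], [53, 70, 101], [52, 70, 101], [52, 70, 102], [52, 69, 102], [52, 70, 102], [52, 70, 102], [51, 69, 101], [53, 71, 103], [51, 70, 101], [52, 70, 102], [51, 69, 102], [52, 70, 102], [54, 71, 102], [51, 69, 101], [52, 70, 102], [52, 70, 102], [52, 69, 102], [53, 71, 102], [51, 69, 101], [54, 71, 103], [51, 70, 101], [52, 71, 102], [51, 69, 101], [52, 69, 101], [52, 70, 101], [52, 70, 101], [52, 70, 102], [53, 71, 102], [52, 70, 101]]
[106, 103, 109, 111, 109, 108, 107, 106, 106, 106, 105, 104, 103, 96, 97, 102, 99, 121, 135, 133, 134, 134, 133, 133, 135]
180 255.76 293.85 38.09 depth mm 119
190 256.1 293.77 37.66 depth mm 120
200 256.34 293.57 37.23 depth mm 122
210 256.43 293.52 37.09 depth mm 122
220 256.58 293.51 36.93 depth mm 123
230 256.76 293.32 36.57 depth mm 124
240 257.19 293.31 36.12 depth mm 126
250 249.89 450.78 200.89 depth mm 23
260 95.42 95.42 0.0 depth mm 355448355890739
270 250.19 309.73 59.54 depth mm 76
280 231.33 362.34 131.02 depth mm 35
290 305.21 238.75 -66.46 depth mm -68
[(0, np.float64(0.26377752774587215))]
[247.6183719 154.9591921]
```

View pics/s2.png

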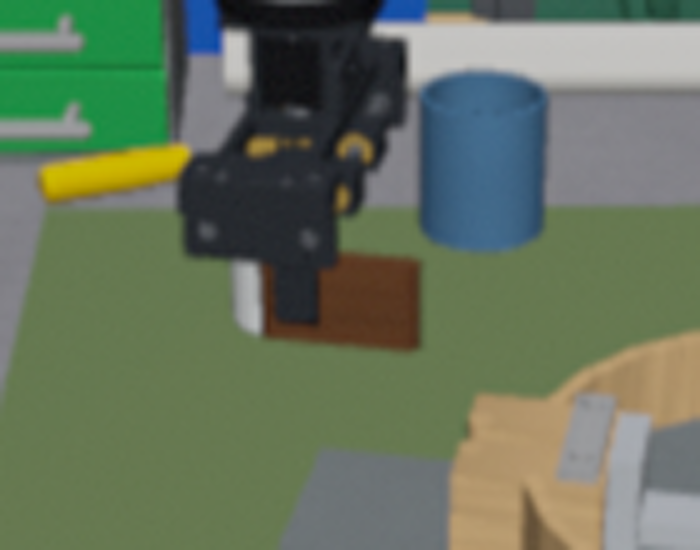

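The side picture shows the spacer level in the fingers, at crop x 265–420, with its tip clear of the cheeks. The width measurements agree that it is level. The gap's middle is 1.65 mm to the tool's +y from the spacer's middle, and the tip is 22 mm short of the mouth.

Call:
move_arm(moves=[[1.0,[0,0.165,2.5],0],[1.0,[0,0,3.0],0],[1.0,[0,0,2.5],0],[1.0,[0,0,1.0],0],[1.0,[0,0,0],0],[1.0,[0,0,0],0],[1.0,[0,0,0],0]])

```text
time_s: 4.92
ee_pos: [0.4818, 0.1446, 0.0276]
eef_rot: [-0.0, 0.994, -0.108, 0.001]
ft_force: [0.2, -0.4, -0.3]
width: 0.0139
gripper_force: 20.0
```

```bash
python3 - <<'E'
from h import *
s,r=tool(); print(s["time_s"],s["ee_pos"],s["ft_force"])
im=get_image("wrist"); cv2.imwrite("pics/w3.png",im); M=camera_model("wrist")
def rel(uv,z):
    P=back("wrist",uv,z,M); P[:,2]=s["ee_pos"][2]; return (r.inv().apply(P-s["ee_pos"])*1e3).round(1)
cb=s["ee_pos"][2]+.0297
cv2.imwrite("pics/w3c.png",cv2.resize(im[0:260,170:380],None,fx=2.3,fy=2.3))
for row in(5,20,40): print(row,im[row,250:305,2].tolist())
for row in(170,200): print(row,im[row,245:305,2].tolist())
E
```

```text
4.9167 [0.4817999  0.14456036 0.02763429] [ 0.18433347 -0.35462972 -0.31059751]
5 [161, 161, 163, 160, 157, 160, 162, 149, 125, 123, 124, 122, 124, 122, 124, 123, 123, 123, 124, 125, 123, 124, 124, 125, 122, 126, 124, 126, 125, 126, 125, 124, 125, 123, 125, 123, 124, 124, 124, 124, 123, 124, 117, 102, 103, 103, 102, 103, 111, 167, 203, 202, 198, 200, 200]
20 [174, 156, 161, 163, 157, 164, 167, 157, 119, 122, 124, 124, 123, 125, 124, 123, 123, 126, 124, 124, 125, 124, 125, 125, 125, 125, 124, 124, 126, 126, 124, 125, 126, 123, 125, 124, 126, 124, 124, 126, 125, 125, 114, 106, 105, 101, 104, 99, 123, 186, 206, 203, 201, 202, 201]
40 [195, 158, 163, 164, 159, 167, 171, 160, 132, 124, 125, 126, 126, 126, 129, 128, 129, 126, 129, 127, 128, 127, 124, 125, 124, 127, 125, 126, 127, 125, 125, 127, 126, 129, 126, 128, 126, 125, 128, 128, 128, 124, 110, 106, 104, 101, 108, 107, 150, 207, 202, 202, 202, 202, 201]
170 [128, 129, 128, 129, 130, 130, 130, 132, 130, 129, 132, 127, 111, 101, 104, 102, 106, 104, 103, 104, 105, 105, 103, 106, 106, 104, 106, 106, 105, 104, 104, 103, 106, 103, 104, 101, 103, 103, 103, 102, 103, 103, 101, 101, 99, 100, 98, 97, 97, 118, 130, 128, 130, 128, 131, 130, 126, 130, 129, 130]
200 [126, 127, 128, 127, 129, 128, 130, 130, 126, 129, 128, 127, 102, 103, 106, 106, 107, 104, 106, 105, 106, 106, 105, 106, 106, 107, 106, 105, 105, 106, 106, 107, 105, 104, 105, 105, 106, 106, 103, 106, 105, 104, 105, 105, 106, 105, 106, 104, 103, 108, 131, 130, 129, 130, 130, 129, 129, 127, 127, 126]
```

View pics/w3c.png

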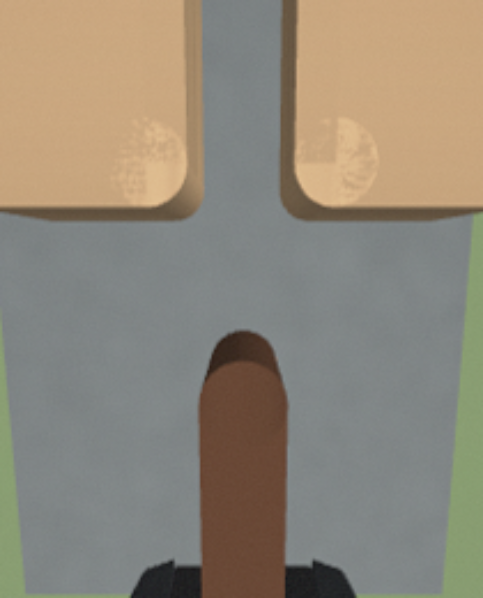

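The wrist picture shows the spacer at crop columns 200–287, in line with the gap whose board strip runs from 203 to 281, so it needs only about −0.3 mm in y. Next I'll enter the mouth slowly.

Call:
move_arm(moves=[[1.0,[0.5,-0.03,0.1],0],[1.0,[0.7,0,0.1],0],[1.0,[0.6,0,0],0],[1.0,[0.4,0,0],0],[1.0,[0.4,0,0],0],[1.0,[0.4,0,0],0],[1.0,[0.4,0,0],0],[1.0,[0,0,0],0],[1.0,[0,0,0],0]])

```text
time_s: 5.72
ee_pos: [0.5141, 0.1382, 0.0246]
eef_rot: [-0.0, 0.994, -0.108, -0.0]
ft_force: [-1.0, -0.2, -1.6]
width: 0.0137
gripper_force: 20.0
```

Call:
move_arm(moves=[[1.0,[0.4,0,0],0],[1.0,[0.4,0,0],0],[1.0,[0.4,0,0],0],[1.0,[0.4,0,0],0],[1.0,[0.4,0,0],0],[1.0,[0.4,0,0],0],[1.0,[0.4,0,0],0],[1.0,[0.4,0,0],0],[1.0,[0,0,0],0],[1.0,[0,0,0],0],[1.0,[0,0,0],0]])

```text
time_s: 6.63
ee_pos: [0.5451, 0.1314, 0.0246]
eef_rot: [0.0, 0.994, -0.108, -0.0]
ft_force: [-0.6, 0.5, -1.1]
width: 0.0135
gripper_force: 20.0
```

```bash
python3 - <<'E'
from h import *
s,r=tool(); im=get_image("wrist"); cv2.imwrite("pics/w4.png",im)
print(s["time_s"],s["ee_pos"],s["ft_force"],s["torque"])
E
```

```text
6.6333 [0.54505864 0.13137737 0.02459648] [-0.55649335  0.4907587  -1.0800971 ] [ 0.06059782 -0.04549126  0.01331825]
```

View pics/w4.png

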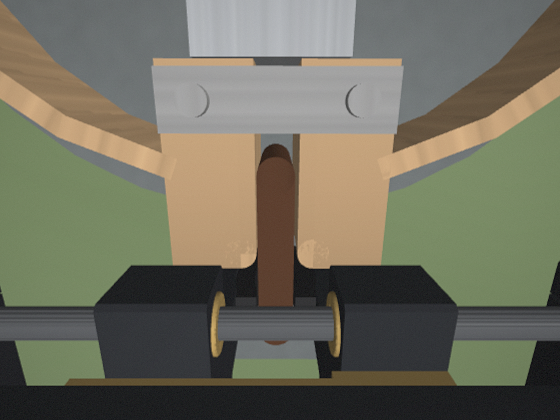

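The wrist picture shows the spacer's tip inside the gap at (275,145), short of the strap at rows 65–133 and centred. Now I'll release, back off straight and close the fingers behind it.

Call:
move_arm(moves=[[3.6,[0,0,0],0],[3.6,[0,0,0],0],[3.6,[0,0,0],0],[3.6,[0,0,0],0],[3.6,[0,0,0],0],[3.6,[-1.0,0,0],0],[3.6,[-2.0,0,0],0],[3.6,[-2.0,0,0],0],[3.6,[-1.0,0,0],0],[3.6,[0,0,0],0],[0,[0,0,0],0],[0,[0,0,0],0],[0,[0,0,0],0],[0,[0,0,0],0],[0,[0,0,0],0],[0,[0,0,0],0],[0,[0,0,0],0],[0,[0,0,0],0]])

```text
time_s: 8.18
ee_pos: [0.4867, 0.1441, 0.0247]
eef_rot: [0.0, 0.994, -0.108, -0.0]
ft_force: [0.1, 1.0, -0.8]
width: 0.0004
gripper_force: 0.0
```

```bash
python3 - <<'E'
from h import *
s,r=tool(); im=get_image("wrist"); cv2.imwrite("pics/w5.png",im)
print(s["time_s"],s["ee_pos"],s["ft_force"],s["width"])
c=im[:,273:278].mean(1).astype(int); print(c[::1,2].tolist()[:330])
M=camera_model("wrist")
for y in (0,50,100,150,180,200,220,240):print(y,[(r.inv().apply(back("wrist",[(275,y)],z,M)[0]-s["ee_pos"])*1e3).round(1)[0] for z in(.054,.01)])
E
```

```text
8.1833 [0.48674049 0.14413895 0.0246595 ] [ 0.13339217  0.99894563 -0.83183101] 0.00040292504621975854
[96, 97, 96, 96, 95, 96, 96, 95, 97, 97, 96, 97, 97, 97, 96, 98, 97, 97, 97, 97, 98, 98, 97, 98, 97, 97, 98, 97, 99, 97, 98, 97, 98, 98, 98, 98, 98, 98, 98, 100, 98, 98, 99, 98, 99, 99, 99, 100, 99, 99, 99, 100, 99, 99, 100, 99, 99, 99, 100, 99, 99, 99, 100, 100, 99, 100, 99, 100, 100, 99, 99, 99, 100, 100, 100, 100, 100, 99, 99, 100, 101, 100, 100, 100, 101, 100, 100, 101, 100, 100, 101, 100, 101, 101, 100, 101, 101, 101, 101, 100, 101, 101, 102, 100, 101, 101, 100, 101, 101, 100, 101, 100, 101, 100, 100, 100, 101, 100, 101, 101, 100, 101, 100, 100, 101, 101, 100, 100, 101, 100, 100, 100, 100, 101, 101, 100, 101, 100, 100, 101, 100, 100, 101, 101, 101, 101, 101, 101, 101, 101, 100, 101, 101, 101, 101, 100, 101, 102, 101, 101, 101, 100, 101, 101, 101, 100, 101, 99, 101, 100, 100, 101, 101, 101, 101, 102, 101, 100, 101, 101, 102, 101, 101, 101, 101, 100, 101, 101, 101, 101, 101, 101, 101, 101, 101, 102, 100, 101, 101, 101, 102, 100, 101, 101, 101, 102, 101, 100, 101, 108, 121, 124, 126, 124, 125, 125, 124, 123, 125, 124, 125, 126, 126, 125, 125, 125, 125, 125, 124, 125, 124, 125, 125, 125, 124, 125, 125, 124, 125, 124, 123, 124, 124, 124, 127, 112, 74, 49, 50, 49, 52, 51, 52, 51, 52, 51, 51, 52, 50, 52, 52, 51, 52, 52, 51, 51, 52, 54, 55, 56, 57, 55, 55, 56, 56, 54, 55, 57, 57, 56, 55, 55, 57, 56, 55, 56, 54, 53, 54, 55, 53, 54, 54, 52, 54, 52, 51, 62, 72, 71, 71, 70, 71, 72, 71, 68, 57, 53, 55, 59, 78, 90, 80, 70, 78, 92, 98, 91, 82, 97, 104, 91, 95, 106, 111, 105, 102, 109, 110, 108]
0 [np.float64(105.7), np.float64(118.2)]
50 [np.float64(91.2), np.float64(98.3)]
100 [np.float64(75.5), np.float64(76.7)]
150 [np.float64(58.5), np.float64(53.2)]
180 [np.float64(47.5), np.float64(38.1)]
200 [np.float64(39.8), np.float64(27.6)]
220 [np.float64(31.9), np.float64(16.7)]
240 [np.float64(23.7), np.float64(5.4)]
```

View pics/w5.png

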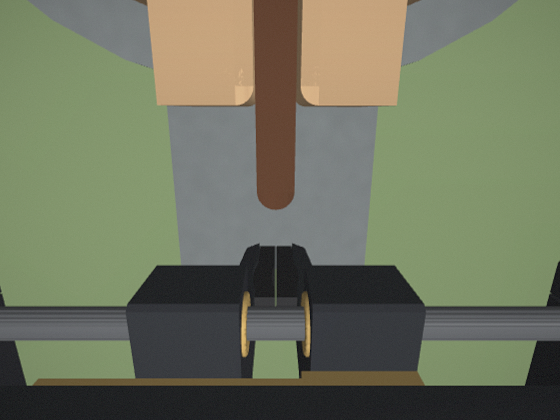

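The wrist picture shows the spacer standing free in the gap, centred between the cheeks. Its rear end is at (275,209), about 32 mm short of home, with the shut fingers behind it at row 247.

Call:
move_arm(moves=[[0,[1.0,0,0],0],[0,[0.8,0,0],0],[0,[0.4,0,0],0],[0,[0.3,0,0],0],[0,[0.3,0,0],0],[0,[0.3,0,0],0],[0,[0.3,0,0],0],[0,[0.3,0,0],0],[0,[0.3,0,0],0],[0,[0.3,0,0],0],[0,[0.3,0,0],0],[0,[0.3,0,0],0],[0,[0.3,0,0],0],[0,[0.3,0,0],0],[0,[0,0,0],0],[0,[0,0,0],0]])

```text
time_s: 9.57
ee_pos: [0.5406, 0.1324, 0.0247]
eef_rot: [-0.0, 0.994, -0.108, 0.0]
ft_force: [-0.5, 0.1, -0.5]
width: 0.0005
gripper_force: 0.0
```

```bash
cat > rear.py <<'E'
from h import *
s,r=tool(); im=get_image("wrist"); M=camera_model("wrist")
print(s["time_s"],s["ee_pos"],s["ft_force"],r.inv().apply(s["ft_force"]).round(2))
c=im[:,273:278].mean(1)
print(c[180:265,2].astype(int).tolist())
# cheek front row at columns ~225 and 330
for u in(225,330):
    g=im[60:264,u-2:u+3].astype(float).mean(1); d=g[:,2]-g[:,0]; i=np.argmin(np.gradient(d))+60; print("cheek front",u,i,[(r.inv().apply(back("wrist",[(u,i)],.058,M)[0]-s["ee_pos"])*1e3).round(1)[0]])
for y in(200,220,240,250): print(y,(r.inv().apply(back("wrist",[(275,y)],.054,M)[0]-s["ee_pos"])*1e3).round(1)[0])
E
python3 rear.py
```

```text
9.5667 [0.5406244  0.13238062 0.02474341] [-0.45883753  0.05341701 -0.5382965 ] [-0.46  0.05  0.54]
[92, 92, 92, 92, 92, 91, 92, 92, 92, 92, 91, 92, 92, 91, 92, 91, 91, 91, 91, 91, 92, 91, 91, 92, 91, 91, 90, 91, 91, 92, 91, 91, 92, 91, 91, 91, 91, 91, 91, 92, 90, 92, 91, 91, 92, 91, 92, 90, 91, 91, 91, 90, 92, 92, 90, 91, 91, 92, 92, 90, 91, 90, 91, 90, 91, 91, 91, 90, 90, 91, 91, 91, 90, 91, 90, 92, 90, 92, 91, 91, 91, 91, 90, 90, 91]
cheek front 225 257 [np.float64(18.1)]
cheek front 330 257 [np.float64(18.2)]
200 39.7
220 31.7
240 23.5
250 19.3
```

Call:
move_arm(moves=[[0,[0.1,0,0],0],[0,[0.1,0,0],0],[0,[0.1,0,0],0],[0,[0,0,0],0],[0,[0,0,0],0]])

```text
time_s: 10.03
ee_pos: [0.5434, 0.1318, 0.0247]
eef_rot: [0.0, 0.994, -0.108, 0.0]
ft_force: [-0.9, 0.0, -0.3]
width: 0.0008
gripper_force: 0.0
```

Call:
move_arm(moves=[[0,[0.1,0,0],0],[0,[0.1,0,0],0],[0,[0.1,0,0],0],[0,[0,0,0],0],[0,[0,0,0],0]])

```text
time_s: 10.45
ee_pos: [0.5448, 0.1315, 0.0245]
eef_rot: [0.0, 0.994, -0.108, -0.002]
ft_force: [-6.6, 1.9, 5.3]
width: 0.0006
gripper_force: 3.0
```

Call:
move_arm(moves=[[0,[0.1,0,0],0],[0,[0.1,0,0],0],[0,[0,0,0],0],[0,[0,0,0],0],[0,[0,0,0],0]])

```text
time_s: 10.87
ee_pos: [0.5449, 0.1314, 0.0242]
eef_rot: [0.0, 0.994, -0.107, -0.004]
ft_force: [-12.6, 2.1, 9.4]
width: 0.0005
gripper_force: 6.0
```

Call:
move_arm(moves=[[0,[-0.5,0,0],0],[0,[-1.0,0,0],0],[0,[-2.0,0,0],0],[0,[-2.0,0,0],0],[0,[-1.0,0,0],0],[0,[0,0,0],0],[0,[0,0,0],0]])

```text
time_s: 11.45
ee_pos: [0.4851, 0.1447, 0.0251]
eef_rot: [-0.0, 0.994, -0.107, 0.001]
ft_force: [0.1, -0.5, -0.3]
width: 0.0003
gripper_force: 0.0
```

```bash
sed -i 's/c\[180:265,2\]/c[60:200,2]/; s/(200,220,240,250)/(90,100,110,120,130,140)/' rear.py; python3 rear.py
```

```text
11.45 [0.48512585 0.14469933 0.0250664 ] [ 0.12378855 -0.4967482  -0.27940034] [0.23 0.46 0.28]
[97, 97, 97, 98, 97, 97, 97, 98, 97, 97, 97, 98, 97, 98, 98, 98, 97, 98, 98, 97, 98, 98, 98, 99, 98, 98, 99, 98, 98, 99, 99, 98, 99, 98, 98, 99, 99, 98, 98, 99, 99, 99, 99, 99, 99, 98, 99, 98, 99, 99, 100, 99, 99, 98, 99, 99, 98, 101, 113, 122, 120, 120, 122, 122, 121, 122, 122, 122, 123, 124, 124, 123, 124, 124, 124, 124, 123, 123, 123, 123, 123, 124, 123, 123, 123, 122, 123, 123, 123, 123, 122, 122, 122, 122, 122, 123, 122, 122, 123, 122, 124, 122, 123, 123, 123, 122, 123, 123, 123, 123, 122, 122, 123, 123, 123, 122, 122, 122, 122, 122, 121, 123, 122, 122, 122, 123, 124, 123, 122, 123, 122, 122, 122, 121, 122, 121, 121, 121, 122, 122]
cheek front 225 102 [np.float64(75.6)]
cheek front 330 103 [np.float64(75.4)]
90 79.7
100 76.4
110 73.1
120 69.7
130 66.3
140 62.8
```

```bash
python3 -c "from workcell import *; print(finish_job())"
```

```text
the job is handed in; nothing more can be done
None
```

The walnut spacer is on edge in the gap under the strap, pressed home against the end stop at about 13 N, released and handed in at about 11.5 s. The final wrist image puts its rear end about 5 mm out of the mouth (6 mm nominal), and I planned all moves clear of the red and blue spacers and the glue bottle but took no final picture of them.

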